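# Lock the hull jig's height stop

## Robot

A 7-joint arm with a two-finger parallel gripper is mounted at the origin on the work surface. World frame = base frame: x ahead of the robot, y to its left, z up, the work surface at z = 0. Lengths are in m, angles in rad, forces in N, time in s.
With the tool pointing down it reaches from about 0.425 to 0.875 m from the base axis. Payload 8.4 kg.
Tool frame: the origin (TCP) lies midway between the tips of the shut fingers; the grasp point (between the pads) lies 19 mm behind it; z points along the fingers, x is the direction in which the jaws open and shut, and the axes are right-handed (so a half turn about z gives the same grasp; the last joint's range is limited). The gripper opens to 85 mm and grips with 20 to 120 N. Pads are 22 mm wide; open, the fingers measure 114 mm over their backs; the gripper's body (76 mm by 85 mm) begins 54 mm behind the grasp point. The pads swing forward as they close: fully open they stand 13 mm farther back than shut.
Start: joints at [1.024, 0.333, 0.04, 1.465, -0.013, 1.343, -0.059], TCP at [0.281, -0.586, 0.231] pointing down, gripper open.
Joint ranges: [-2.58, 2.58], [-0.38, 2.09], [-1.3, 1.39], [0.25, 2.4], [-1.5, 4.64], [0.08, 2.09], [-2.65, 2.65]. Speed limits (rad/s): [2.22, 2.22, 2.79, 2.79, 3.14, 3.14, 3.14].

## Interface

Orientations are given as a rotation vector (axis times angle).
In Python, from plant import r gives the robot as it stands.
- The arm moves only by the shell command python3 -m crank 'ROWS' [FORCE]. ROWS is text: rows parted by semicolons, each of 7 numbers parted by spaces: the shift along the tool's x, y, z in mm, then the turn, a rotation vector about the tool's x, y, z in degrees, then the gripper command: -1 is shut, 1 is fully open, values between are in proportion. In form: x y z ax ay az hand; .... A call has 1 to 10 rows; each row is the pose to reach, as a shift and turn from the pose commanded when the call began, along the tool's axes at that moment; what a row does not reach only later rows make up. A row lasts 1/12 s, in which the tool goes at most 41.7 mm and 7.16 degrees, less where a joint would pass 70% of its speed; a pose out of reach is approached as far as the arm can. A call with a gripper value outside its range is refused whole. The fingers move at their own pace and stop on an object; FORCE is the grip in N (left out, the last holds). Time passes only in rows, so rows that repeat a pose let the fingers close. It gives the time, the measured TCP pose, the force and the opening at its end, in the units of the state.
- r.state(): the state, without advancing time (a new reading comes with each control period).
- r.capture(name): name is "scene" or "top"; returns (picture, depth): 384x512x3 uint8, blue, green, red; 384x512 float32, m along the optical axis (not along the pixel's ray), 0 where there is no reading.
- r.camera_params(name): a dict with "K" (3x3 intrinsics, pixels), "position" and "attitude" of the camera in the world. Camera axes: x right, y up, looking along -z (the intrinsics and any distortion apply to the point x, -y, -z); pixel columns grow to the right and rows downward; lengths in m; the calibration is good to about 2 mm. A picture is of the moment at which its call begins. camera_params takes no time and is no camera call.
- r.hand_in(): hands the job in, once; it reports no verdict.
The state is a dict: "time_s": time; "qpos": joint angles; "joint_velocities": joint speeds; "joint_efforts": joint torques, N m; "tcp_pos": TCP position; "ee_rot": TCP orientation; "ft_force": force on the tool from outside, world axes, zero at the start; "moment": the same for the moment, N m; "grip_width": finger opening in m.
Only numpy, scipy, OpenCV 4.12 (cv2) and the standard library are available. Lean on these libraries where they do the work, as an engineer would, in place of code of your own. Each camera call takes 0.05 s, during which the arm holds its last target.

## Task

On the model builder's bench stand two height stops, each an upright screw through a small aluminium bridge with a brass bar-shaped jam nut on top. On the one whose screw is held by a spanner, turn the brass jam nut clockwise (seen from above) until it comes up tight, so that its bar lies lengthwise along the bridge, then let go. Do not turn that screw or its spanner back, and leave the other stop's nut as it is.

Things in the scene. Friction and masses are not known exactly. Their poses are not given: they have to be found in the camera images.
- stop_nut (a joint): Angle (rad) of the brass jam nut of the stop with the spanner, relative to its screw; grows as the nut turns clockwise seen from above. Starts between 0 and 0.4, comes up hard (locked) at 1.3, its bar then lengthwise along the bridge; turns stiffly (0.1 N m), stays where left. Nut: flange 28 mm across, 8 mm high, carrying a bar 58 mm long, 14 mm thick, 32 mm high.
- stop_screw (a joint): Angle (rad) of that stop's upright steel screw, clockwise positive. Starts at 0, its spanner against a pin: it cannot turn clockwise, so the nut can be tightened hard. Turning it back (negative, 0.6 N m) loses the setting. The flat spanner is under the bridge, 24 mm above the table; its 16 mm wide handle reaches 148 mm from the screw, square to the bridge, away from the robot.
- stop_nut_grip (a point): Grip point on that nut's axis, 87 mm above the table, 9 mm below the bar's top; x runs along the bar and turns with the nut, z up. The 10 mm screw stands 10 mm above the bar. Bridge: fixed, top plate 102 x 50 mm, 55 mm above the table, plywood foot 110 x 100 mm; its long side lies within 0.6 rad of world y. The stop may be the left or the right one.
- other_nut_end (a point): Point near one end of the bar of the other stop's jam nut (same bridge, screw and nut, but no spanner), 29 mm from that screw's axis and 87 mm above the table; its x axis points outward along the bar. This nut must stay as it is.
Mind the look-alikes: they are no part of the job. What is shaped like the part that bears stop_nut but green or orange is not meant.

How it is judged:
By the outcome, as a careful person would: the job done as asked, in the order asked, and still so for the second after the job is handed in, with the robot touching nothing.
It also fails if it takes over 32 s, if anything falls off the work surface, if the arm or the gripper's body presses on something with over 40 N, if the wrist force passes 120 N, or if a joint passes its speed limit or range.

## Working session

There is one attempt and no reset: what is moved stays moved. The work goes in short steps, Python scripts to look and compute and a shell command to move; the robot and the scene stay as the last step left them, time stands still between calls to the robot, and variables do not carry over. Pictures are saved under pics/ and viewed, and the job is handed in when it is done.

```bash
mkdir -p pics; ls; python3 - <<'E'
from plant import r
import cv2
for n in("scene","top"):
    im,d=r.capture(n); cv2.imwrite(f"pics/{n}0.png",im)
    p=r.camera_params(n); print(n,p)
s=r.state(); print(s)
E
```

```text
pics
scene {'K': array([[444.20051634,   0.        , 258.44699436],
       [  0.        , 444.20051634, 195.57314839],
       [  0.        ,   0.        ,   1.        ]]), 'position': array([ 0.67348934, -0.48348015,  1.095719  ]), 'attitude': array([0.50243316, 0.13558509, 0.53478421])}
top {'K': array([[411.478163  ,   0.        , 254.3745632 ],
       [  0.        , 411.478163  , 191.05391311],
       [  0.        ,   0.        ,   1.        ]]), 'position': array([0.31029615, 0.03821112, 1.17478434]), 'attitude': array([ 0.0210099 , -0.07034767, -1.54277227])}
{'time_s': 0.1, 'qpos': array([ 1.0237825 ,  0.33383103,  0.03985108,  1.46617008, -0.01337944,
        1.34330174, -0.05848663]), 'joint_velocities': array([ 0.00060878, -0.0021362 , -0.00152046, -0.00155872,  0.00026655,
       -0.00035277,  0.00086291]), 'joint_efforts': array([ 4.34751244e-03, -6.60021472e+01,  1.37106903e+00, -4.06475186e+01,
        1.73790206e-02,  8.87823757e-03, -9.31484215e-05]), 'tcp_pos': array([ 0.28125454, -0.58554797,  0.2305221 ]), 'ee_rot': array([-2.65868677e+00,  1.67234703e+00,  2.00607378e-03]), 'ft_force': array([ 0.25153936,  0.30034156, -0.00808633]), 'moment': array([ 0.03259102, -0.01536856, -0.02094541]), 'grip_width': 0.08528695813054506}
```

View pics/scene0.png

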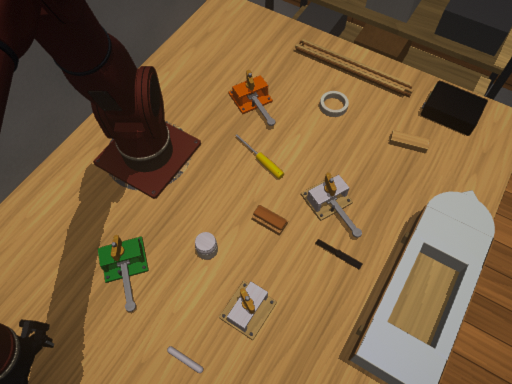

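View pics/top0.png

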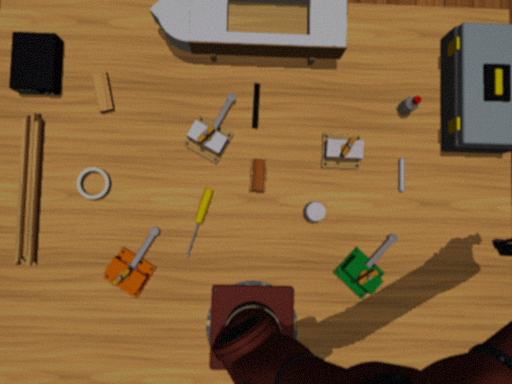

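The scene shows four stops. In the top image they are aluminium with spanner at about (210,138), aluminium without spanner at about (343,150), orange at (130,272) and green at (360,272). Only the one at (210,138) is bare aluminium and has a spanner. I'll confirm that with a crop and measure it.

```bash
cat > h.py <<'E'
import numpy as np,cv2
from scipy.spatial.transform import Rotation as R
from plant import r
def cam(n):
    p=r.camera_params(n); return p["K"],p["position"],R.from_rotvec(p["attitude"]).as_matrix()
def ray(n,uv):
    K,c,A=cam(n); uv=np.atleast_2d(uv).astype(float)
    d=np.c_[(uv[:,0]-K[0,2])/K[0,0],-(uv[:,1]-K[1,2])/K[1,1],-np.ones(len(uv))]@A.T
    return c,d
def onplane(n,uv,z):
    c,d=ray(n,uv); return c+d*((z-c[2])/d[:,2])[:,None]
def proj(n,P):
    K,c,A=cam(n); q=(np.atleast_2d(P)-c)@A; return np.c_[K[0,0]*q[:,0]/-q[:,2]+K[0,2],K[1,1]*-q[:,1]/-q[:,2]+K[1,2]]
def cloud(n,d):
    v,u=np.mgrid[0:384,0:512]; c,dd=ray(n,np.c_[u.ravel(),v.ravel()])
    return (c+dd*d.ravel()[:,None]).reshape(384,512,3)
E
python3 - <<'E'
from h import *
a=cv2.imread("pics/top0.png")[80:180,165:265]; b=cv2.imread("pics/scene0.png")[160:250,290:380]
c=np.hstack([cv2.resize(a,(390,390),interpolation=2),cv2.resize(b,(390,390),interpolation=2)])
cv2.imwrite("pics/crop0.png",c)
for n in("top","scene"):
    im,d=r.capture(n); P=cloud(n,d)
    h=cv2.cvtColor(im,cv2.COLOR_BGR2HSV)
    box={"top":(80,180,165,265),"scene":(160,250,290,380)}[n]
    m=np.zeros(d.shape,bool); m[box[0]:box[1],box[2]:box[3]]=1
    Z=P[...,2]
    print(n,"nread",(d[m]>0).sum())
    for lo,hi in((.05,.062),(.075,.089),(.089,.1),(.1,.115)):
        q=P[m&(Z>lo)&(Z<hi)&(d>0)]
        if len(q)>3:
            print(lo,hi,len(q),q.mean(0).round(4),end=' ')
            w,V=np.linalg.eigh(np.cov(q[:,:2].T)); print(np.degrees(np.arctan2(V[1,1],V[0,1])).round(1),np.sqrt(w).round(4), cv2.minAreaRect(q[:,:2].astype(np.float32)))
    br=m&(h[...,0]>12)&(h[...,0]<28)&(h[...,1]>150)&(Z>.06)
    k,l,st,ce=cv2.connectedComponentsWithStats(br.astype(np.uint8))
    for i in range(1,k): 
        if st[i,4]>8: print("brass",st[i],ce[i],P[l==i].mean(0).round(4),P[l==i][:,2].max())
E
```

```text
top nread 9965
0.05 0.062 532 [0.5215 0.1374 0.0552] 61.5 [0.0148 0.033 ] ((0.5225778818130493, 0.1381932944059372), (0.1020766943693161, 0.05043293535709381), 62.31826400756836)
0.075 0.089 19 [0.517  0.1354 0.0815] 132.7 [0.0029 0.0173] ((0.5179142951965332, 0.13489343225955963), (0.01295850332826376, 0.050958383828401566), 32.02873611450195)
0.089 0.1 99 [0.5213 0.1377 0.0947] 136.4 [0.0041 0.0171] ((0.5220534801483154, 0.13794058561325073), (0.013680169358849525, 0.056077852845191956), 45.75299072265625)
0.1 0.115 16 [0.522  0.1373 0.1039] 174.4 [0.0026 0.0034] ((0.5224989056587219, 0.1372973620891571), (0.010523296892642975, 0.007550523616373539), 3.4543259143829346)
brass [198 126  16  18 109] [205.94495413 134.58715596] [0.5203 0.1372 0.0914] 0.10109824815767299
scene nread 8068
0.05 0.062 477 [0.5244 0.1339 0.0553] 60.8 [0.0152 0.0331] ((0.5248584747314453, 0.1386033594608307), (0.10499656945466995, 0.05162053927779198), 62.37397766113281)
0.075 0.089 43 [0.5275 0.1284 0.0825] 140.6 [0.0024 0.0173] ((0.5220003128051758, 0.13199493288993835), (0.0113290436565876, 0.053542546927928925), 57.18112564086914)
0.089 0.1 90 [0.5259 0.1359 0.095 ] 136.6 [0.0041 0.0173] ((0.524694561958313, 0.13860861957073212), (0.014672552235424519, 0.0574224591255188), 45.335296630859375)
0.1 0.115 16 [0.5236 0.1381 0.1036] 148.7 [0.0035 0.0061] ((0.519692063331604, 0.141001358628273), (0.010395321063697338, 0.02805348113179207), 52.80363082885742)
brass [325 173  11  23 151] [329.29801325 184.39072848] [0.5243 0.1333 0.0863] 0.102299310882637
```

View pics/crop0.png

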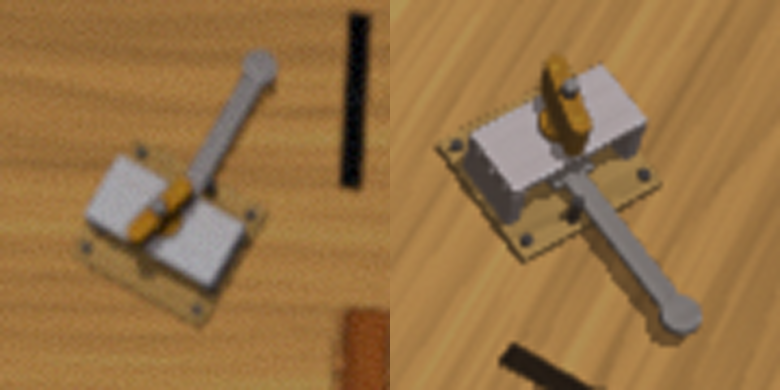

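The crop confirms it: bare aluminium bridge, brass bar and spanner, pointing away from the robot. The axis is at about (0.523, 0.138). The bridge lies at 62.3° and the bar at about 136°, so the nut needs about −74° of yaw, which matches 1.3 rad. Measured heights fit the data given: plate 55 mm, bar top 95 mm, screw 104 mm. I'll go above it with the jaws at a yaw of 46°.

```bash
cat > go.py <<'E'
from h import *
import sys
def delta(x,y,z,yaw):
    s=r.state(); M=R.from_rotvec(s["ee_rot"]).as_matrix()
    t=np.radians(yaw); X=np.array([np.cos(t),np.sin(t),0]); Z=np.array([0,0,-1.]); T=np.c_[X,np.cross(Z,X),Z]
    print("need mm",((np.array([x,y,z])-s["tcp_pos"])@M*1000).round(1),"deg",np.degrees(R.from_matrix(M.T@T).as_rotvec()).round(2))
    print("t",s["time_s"],"tcp",s["tcp_pos"].round(4),"yaw",np.degrees(np.arctan2(M[1,0],M[0,0])).round(2),"F",s["ft_force"].round(1),"M",s["moment"].round(2),"w",round(s["grip_width"],4),"q",s["qpos"].round(2))
delta(*map(float,sys.argv[1:5]))
E
python3 go.py .523 .138 .2 46
python3 -m crank '-30 -30 0 0 0 -6 1;-60 -60 0 0 0 -12 1;-90 -90 0 0 0 -18 1;-118 -116 0 0 0 -24 1;-146 -142 0 0 0 -30 1;-174 -169 0 0 0 -36 1;-202 -196 0 0 0 -42 1;-230 -223 0 0 0 -48 1;-258 -250 0 0 0 -54 1;-286 -277 0 0 0 -60 1'
python3 go.py .523 .138 .2 46
```

```text
need mm [-547.6 -531.2   31.3] deg [-5.0000e-02  4.0000e-02 -1.1034e+02]
t 0.2 tcp [ 0.2813 -0.5857  0.2308] yaw -64.34 F [ 0.3  0.  -0.3] M [-0.02 -0.07  0.02] w 0.0857 q [ 1.02  0.33  0.04  1.47 -0.01  1.34 -0.06]
time_s: 1.03
tcp_pos: [0.4074, -0.2063, 0.2314]
ee_rot: [3.139, -0.111, 0.0]
ft_force: [1.4, -0.9, 0.5]
grip_width: 0.0856
need mm [  91.  -351.6   31.3] deg [ 3.000e-02 -0.000e+00 -5.006e+01]
t 1.0333 tcp [ 0.4074 -0.2063  0.2314] yaw -4.06 F [ 1.4 -0.9  0.5] M [ 0.   -0.06 -0.04] w 0.0856 q [ 0.71 -0.05 -0.32  1.9  -0.02  1.29  0.32]
```

```bash
python3 -m crank '9 -35 0 0 0 -5 1;18 -70 0 0 0 -10 1;27 -105 0 0 0 -15 1;36 -140 0 0 0 -20 1;45 -175 0 0 0 -25 1;54 -210 0 0 0 -30 1;64 -245 0 0 0 -36 1;73 -280 0 0 0 -41 1;82 -316 0 0 0 -46 1;91 -352 15 0 0 -50 1'
python3 -m crank '0 0 10 0 0 0 1;0 0 10 0 0 0 0.4;0 0 10 0 0 0 0.4'
python3 go.py .523 .138 .15 46
python3 - <<'E'
from h import *
for n in("scene","top"):
    im,d=r.capture(n); cv2.imwrite(f"pics/{n}1.png",im)
E
```

```text
time_s: 1.87
tcp_pos: [0.5264, 0.138, 0.2187]
ee_rot: [2.892, 1.224, 0.007]
ft_force: [0.4, -0.2, 0.7]
grip_width: 0.0855
time_s: 2.12
tcp_pos: [0.5242, 0.1355, 0.2057]
ee_rot: [-2.895, -1.218, 0.003]
ft_force: [-0.4, -0.1, -0.4]
grip_width: 0.0641
need mm [ 1.  -2.5 55.7] deg [-0.06  0.09 -0.35]
t 2.1167 tcp [0.5242 0.1355 0.2057] yaw 45.65 F [-0.4 -0.1 -0.4] M [ 0.01 -0.06  0.06] w 0.0641 q [ 0.29  0.19 -0.7   1.73  0.13  1.26  0.36]
```

View pics/scene1.png

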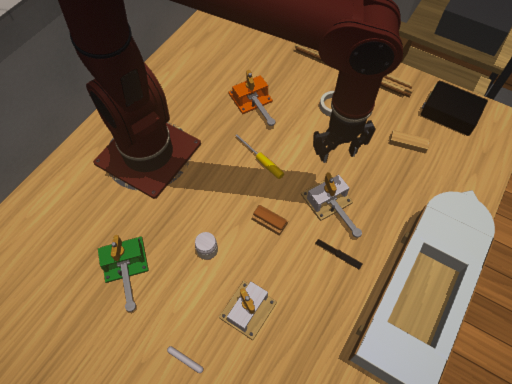

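The gripper hangs above the stop, whose nut is at (329,185) with nothing in the way. I'll descend to TCP z = 0.069.

```bash
python3 -m crank '0 -2 30 0 0 0 0.2;1 -3 60 0 0 0 0;1 -3 90 0 0 0 0;1 -3 105 0 0 0 0;1 -3 105 0 0 0 0'
python3 go.py .5235 .1383 .069 46
```

```text
time_s: 2.63
tcp_pos: [0.5216, 0.1365, 0.0987]
ee_rot: [-2.897, -1.215, 0.007]
ft_force: [-0.2, -0.2, 0.8]
grip_width: 0.043
need mm [ 2.7  0.2 29.7] deg [-0.11  0.24 -0.49]
t 2.6333 tcp [0.5216 0.1365 0.0987] yaw 45.51 F [-0.2 -0.2  0.8] M [0.   0.06 0.01] w 0.043 q [ 0.25  0.3  -0.68  1.86  0.21  1.06  0.28]
```

```bash
python3 -m crank '2 0 15 0 0 -0.3 0;3 0 29 0 0 -0.4 0;3 0 29 0 0 -0.4 0;3 0 29 0 0 -0.4 0'
python3 go.py .5235 .1383 .069 46
python3 - <<'E'
from h import *
for n in("scene","top"):
    im,d=r.capture(n); c=im[130:250,270:390] if n=="scene" else im[70:190,150:270]
    cv2.imwrite(f"pics/{n}2.png",cv2.resize(c,(480,480),interpolation=2))
E
```

```text
time_s: 2.97
tcp_pos: [0.5254, 0.1404, 0.0727]
ee_rot: [2.892, 1.228, -0.001]
ft_force: [0.4, -0.4, 0.1]
grip_width: 0.0428
need mm [-2.8  0.1  3.7] deg [-0.01  0.02  0.01]
t 2.9667 tcp [0.5254 0.1404 0.0727] yaw 46.01 F [ 0.4 -0.4  0.1] M [ 0.02 -0.02  0.01] w 0.0428 q [ 0.23  0.34 -0.67  1.87  0.25  1.01  0.26]
```

View pics/scene2.png

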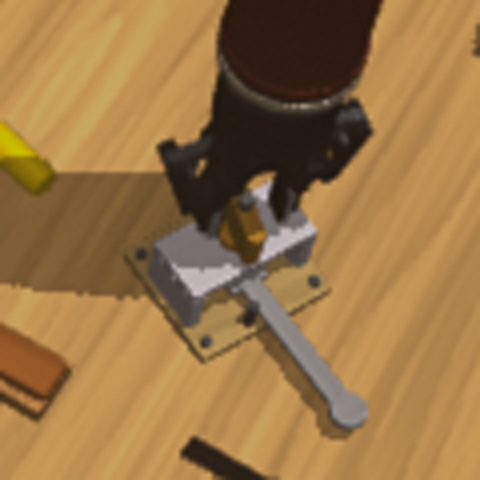

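View pics/top2.png

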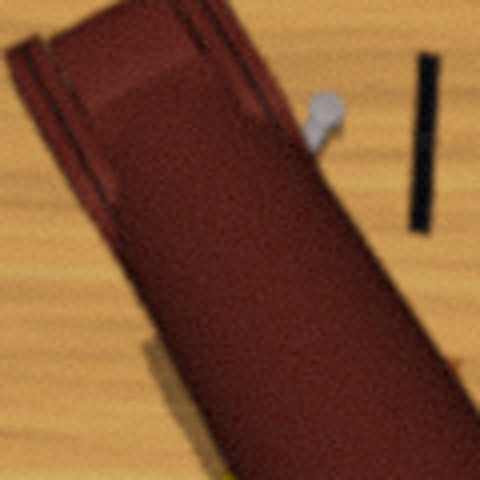

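The fingers straddle the bar, one on each side. I'll make a small correction, then close gently and watch the force.

```bash
python3 -m crank '-1 0 2 0 0 0 0;-1 0 2 0 0 0 0;-1 0 2 0 0 0 0'
python3 go.py .5235 .1383 .069 46
python3 -m crank '0 0 0 0 0 0 -1;0 0 0 0 0 0 -1;0 0 0 0 0 0 -1;0 0 0 0 0 0 -1;0 0 0 0 0 0 -1;0 0 0 0 0 0 -1' 30
python3 go.py .5235 .1383 .069 46
```

```text
time_s: 3.32
tcp_pos: [0.5248, 0.1401, 0.0707]
ee_rot: [2.891, 1.229, 0.001]
ft_force: [0.7, 0.0, 0.7]
grip_width: 0.0426
need mm [-2.2  0.3  1.7] deg [ 0.02 -0.02  0.04]
t 3.3167 tcp [0.5248 0.1401 0.0707] yaw 46.04 F [0.7 0.  0.7] M [-0.02 -0.03 -0.02] w 0.0426 q [ 0.23  0.34 -0.67  1.88  0.25  1.01  0.26]
time_s: 3.82
tcp_pos: [0.524, 0.1395, 0.0706]
ee_rot: [2.891, 1.228, -0.003]
ft_force: [-5.1, -3.5, 7.0]
grip_width: 0.0133
need mm [-1.2  0.5  1.6] deg [-0.    0.11  0.04]
t 3.8167 tcp [0.524  0.1395 0.0706] yaw 46.04 F [-5.1 -3.5  7. ] M [-0.65  1.04 -0.02] w 0.0133 q [ 0.23  0.34 -0.67  1.88  0.25  1.01  0.26]
```

Gripped at 13.3 mm, close to the 14 mm bar. I'll shift −1.5 mm in x to take off the side load, then start turning clockwise (+ about tool z).

```bash
python3 -m crank '-1.5 0 0 0 0 0 -1;-1.5 0 0 0 0 0 -1;-1.5 0 0 0 0 5 -1;-1.5 0 0 0 0 10 -1;-1.5 0 0 0 0 15 -1;-1.5 0 0 0 0 20 -1;-1.5 0 0 0 0 20 -1' 60
python3 go.py .5235 .1383 .069 -28.5
```

```text
time_s: 4.4
tcp_pos: [0.5244, 0.1397, 0.0708]
ee_rot: [-3.062, -0.702, -0.003]
ft_force: [3.5, 1.2, 0.2]
grip_width: 0.0128
need mm [-1.4  0.9  1.8] deg [-5.000e-02 -1.000e-01  5.434e+01]
t 4.4 tcp [0.5244 0.1397 0.0708] yaw 25.84 F [3.5 1.2 0.2] M [ 0.41 -0.67 -0.07] w 0.0128 q [ 0.19  0.32 -0.61  1.88  0.22  1.   -0.07]
```

```bash
python3 -m crank '0 0 0 0 0 5 -1;0 0 0 0 0 10 -1;0 0 0 0 0 15 -1;0 0 0 0 0 20 -1;0 0 0 0 0 25 -1;0 0 0 0 0 30 -1;0 0 0 0 0 35 -1;0 0 0 0 0 40 -1;0 0 0 0 0 45 -1;0 0 0 0 0 45 -1'
python3 go.py .5235 .1383 .069 -28.5
```

```text
time_s: 5.23
tcp_pos: [0.5256, 0.1397, 0.0708]
ee_rot: [-3.096, 0.52, -0.006]
ft_force: [9.0, 3.3, -4.3]
grip_width: 0.0129
need mm [-1.5  2.   1.8] deg [-0.17 -0.18  9.43]
t 5.2333 tcp [0.5256 0.1397 0.0708] yaw -19.07 F [ 9.   3.3 -4.3] M [ 0.48 -1.92 -0.06] w 0.0129 q [ 0.08  0.3  -0.48  1.89  0.17  0.99 -0.81]
```

```bash
python3 -m crank '1 -1 0 0 0 3 -1;1 -1 0 0 0 6 -1;1 -1 0 0 0 6 -1;1 -1 0 0 0 6 -1'
python3 go.py .5235 .1383 .069 -28.5
python3 -m crank '0 0 0 0 0 2 -1;0 0 0 0 0 3 -1;0 0 0 0 0 3 -1;0 0 0 0 0 3 -1'
python3 go.py .5235 .1383 .069 -28.5
```

```text
time_s: 5.57
tcp_pos: [0.5258, 0.1397, 0.0707]
ee_rot: [-3.068, 0.674, -0.003]
ft_force: [5.5, 0.3, 1.8]
grip_width: 0.0132
need mm [-1.6  2.2  1.7] deg [-0.06 -0.09  3.74]
t 5.5667 tcp [0.5258 0.1397 0.0707] yaw -24.76 F [5.5 0.3 1.8] M [-0.05 -1.24 -0.14] w 0.0132 q [ 0.07  0.3  -0.47  1.88  0.16  0.99 -0.91]
time_s: 5.9
tcp_pos: [0.5259, 0.1397, 0.0707]
ee_rot: [-3.049, 0.754, -0.003]
ft_force: [4.6, -0.0, 1.0]
grip_width: 0.0128
need mm [-1.5  2.3  1.7] deg [-0.07 -0.09  0.72]
t 5.9 tcp [0.5259 0.1397 0.0707] yaw -27.78 F [ 4.6 -0.   1. ] M [ 0.05 -1.23 -0.1 ] w 0.0128 q [ 0.06  0.3  -0.46  1.89  0.16  0.99 -0.96]
```

```bash
for i in 1; do python3 -m crank '0 0 0 0 0 1 -1;0 0 0 0 0 2 -1;0 0 0 0 0 2 -1'
python3 go.py .5235 .1383 .069 -28.5; done
python3 -m crank '0 0 0 0 0 1 -1;0 0 0 0 0 2 -1;0 0 0 0 0 2 -1'
python3 go.py .5235 .1383 .069 -28.5
```

```text
time_s: 6.15
tcp_pos: [0.5259, 0.1396, 0.0708]
ee_rot: [-3.036, 0.805, -0.004]
ft_force: [5.8, 0.1, 0.7]
grip_width: 0.0128
need mm [-1.4  2.4  1.8] deg [-0.05 -0.12 -1.21]
t 6.15 tcp [0.5259 0.1396 0.0708] yaw -29.71 F [5.8 0.1 0.7] M [-0.25 -1.32  1.11] w 0.0128 q [ 0.05  0.3  -0.46  1.89  0.16  0.99 -0.99]
time_s: 6.4
tcp_pos: [0.5259, 0.1397, 0.0708]
ee_rot: [-3.023, 0.856, -0.004]
ft_force: [5.8, -0.8, 0.6]
grip_width: 0.0133
need mm [-1.3  2.4  1.8] deg [-0.04 -0.13 -3.14]
t 6.4 tcp [0.5259 0.1397 0.0708] yaw -31.64 F [ 5.8 -0.8  0.6] M [-0.36 -1.25  1.77] w 0.0133 q [ 0.05  0.3  -0.45  1.89  0.16  0.99 -1.02]
```

The moment jumped from about 0 to 1.8 N m at a yaw of about −29…−31°, so the nut is up hard where expected. I'll open, rise and look.

```bash
python3 -m crank '0 0 0 0 0 0 0.2;0 0 0 0 0 0 0.2;0 0 0 0 0 0 0.2;0 0 0 0 0 0 0.2;0 0 -20 0 0 0 0.2;0 0 -50 0 0 0 0.2;0 0 -85 0 0 0 0.2;0 0 -125 0 0 0 0.2;0 0 -150 0 0 0 0.2'
python3 -m crank '0 -35 0 0 0 0 0.2;0 -70 0 0 0 0 0.2;0 -105 0 0 0 0 0.2;0 -140 0 0 0 0 0.2;0 -175 0 0 0 0 0.2;0 -210 0 0 0 0 0.2;0 -210 0 0 0 0 0.2'
python3 - <<'E'
from h import *
o=[]
for n in("top","scene"):
    im,d=r.capture(n); P=cloud(n,d); cv2.imwrite(f"pics/{n}3.png",im)
    b={"top":(80,180,165,265),"scene":(160,250,290,380)}[n]
    o.append(cv2.resize(im[b[0]:b[1],b[2]:b[3]],(390,390),interpolation=2))
    m=np.zeros(d.shape,bool); m[b[0]:b[1],b[2]:b[3]]=1; Z=P[...,2]
    for lo,hi in((.05,.062),(.089,.1)):
        q=P[m&(Z>lo)&(Z<hi)]
        if len(q)>3:
            w,V=np.linalg.eigh(np.cov(q[:,:2].T)); print(n,lo,len(q),q.mean(0).round(4),np.degrees(np.arctan2(V[1,1],V[0,1])).round(1), cv2.minAreaRect(q[:,:2].astype(np.float32)))
cv2.imwrite("pics/crop3.png",np.hstack(o))
E
```

```text
time_s: 7.15
tcp_pos: [0.5252, 0.1401, 0.224]
ee_rot: [-3.019, 0.863, -0.003]
ft_force: [0.8, 0.4, 0.6]
grip_width: 0.0512
time_s: 7.73
tcp_pos: [0.6357, 0.324, 0.2175]
ee_rot: [-3.021, 0.856, 0.007]
ft_force: [-0.6, -0.3, -0.6]
grip_width: 0.0509
top 0.05 172 [0.5261 0.1128 0.0553] 51.7 ((0.5333505868911743, 0.12144380807876587), (0.0896041989326477, 0.02867046184837818), 51.249847412109375)
top 0.089 26 [0.5158 0.1207 0.095 ] 46.7 ((0.5177218317985535, 0.12211857736110687), (0.026132114231586456, 0.007857759483158588), 47.09114074707031)
scene 0.05 409 [0.5262 0.1291 0.0553] 55.1 ((0.5238088965415955, 0.1386665254831314), (0.10364380478858948, 0.05214379355311394), 62.49290466308594)
scene 0.089 102 [0.5249 0.1355 0.0952] 62.1 ((0.5245204567909241, 0.137725368142128), (0.05750315263867378, 0.01524966862052679), 64.61282348632812)
```

View pics/crop3.png

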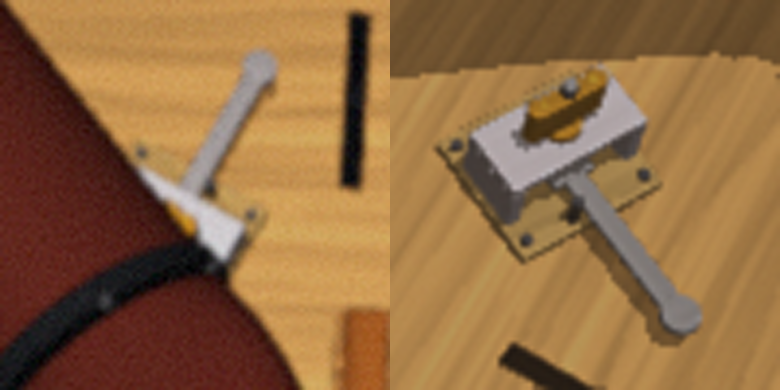

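View pics/top3.png

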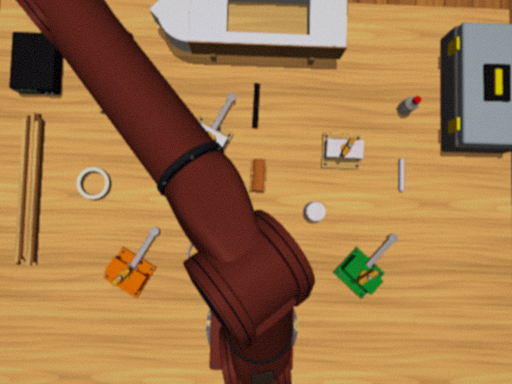

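The scene crop shows the bar lying along the bridge (62.1° against 62.4°). The spanner end is at crop pixel (259,67) in both top views, so it hasn't moved. The other nut at (345,150) looks the same as before, and the gripper is clear.

```bash
python3 - <<'E'
from plant import r
print(r.hand_in())
E
```

```text
the job is handed in; nothing more can be done
None
```

The brass jam nut on the stop with the spanner is tightened clockwise until it locked. I then released it, moved the arm clear and handed the job in at about 8 s.

- **Tightness:** the nut turned about 74°. The wrist moment stayed near zero until a tool yaw of about −29°, then rose to 1.8 N m, which is where the lock was expected.
- **Alignment:** in the scene camera after release, the bar lies at about 62° (62.1° by one fit, 64.6° by a coarser one). The bridge is at 62.4°.
- **Spanner and other stop:** by eye, the spanner is at the same pixels as before and the other stop's nut is unchanged. I made no numeric measurement of either.
- **Forces:** the wrist force readings, taken between moves, stayed below 11 N.
- **Check that could not be used:** the arm hid most of the stop from the top camera in the last picture, so the final bar angle rests on the scene camera alone.

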